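Set out the watchmaker's bench

ROBOT

A 7-joint arm with a two-finger parallel gripper is mounted at the origin on the work surface. World frame = base frame: x ahead of the robot, y to its left, z up, the work surface at z = 0. Lengths are in m, angles in degrees, forces in N, time in s.
With the tool pointing down it reaches from about 0.425 to 0.875 m from the base axis. Payload 8.4 kg.
Tool frame: the origin (TCP) lies at the very end of the fingers, on their centre line; the grasp point (between the pads) lies 19 mm behind it; z points along the fingers, y is the direction in which the jaws open and shut (so a half turn about z gives the same grasp; the last joint's range is limited). The gripper opens to 85 mm and grips with 20 to 120 N. Pads are 22 mm wide; open, the fingers measure 114 mm over their backs; the gripper's body (76 mm by 85 mm) begins 54 mm behind the grasp point. The pads swing forward as they close: fully open they stand 13 mm farther back than shut.
Start: joints at [59.691, 19.091, 2.286, 83.961, -0.768, 76.965, -3.352], TCP at [0.271, -0.591, 0.231] pointing down, gripper open.
Joint ranges: [-147.57, 147.57], [-21.85, 119.76], [-74.77, 79.35], [14.55, 137.4], [-85.83, 265.84], [4.83, 119.75], [-152.11, 152.11]. Speed limits (degrees/s): [127.2, 127.2, 159.86, 159.86, 180, 180, 180].

INTERFACE

Orientations are given as [roll, pitch, yaw] about the fixed x, y, z axes, in that order (R = Rz(yaw) Ry(pitch) Rx(roll)).
In Python, from cell import robot gives the robot as it stands.
- The arm moves only by the tool servo_tool, never from a script. Its argument "moves" is a list that holds one entry, the list of rows, each a list of 6 numbers: the shift along the tool's x, y, z in m, then the turn, a rotation vector about the tool's x, y, z in degrees. In form: [[[dx, dy, dz, wx, wy, wz], ...]]. A call has 1 to 12 rows; each row shifts and turns the commanded pose from where the row before left it, along the tool's axes as they then stand; what a row does not reach is not made up. A row lasts 1/12 s, in which the tool goes at most 41.7 mm and 7.16 degrees, less where a joint would pass 70% of its speed; a pose out of reach is approached as far as the arm can. A call with a gripper value outside its range is refused whole. "gripper" is the opening, from 0 (shut) to 1 (fully open), set as the call begins (left out, the last holds). The fingers move at their own pace and stop on an object; the grip force is fixed at half the most. Time passes only in rows, so rows that do not move let the fingers close. It gives the time, the measured TCP pose, the force and the opening at its end, in the units of the state.
- robot.observe(): the state, without advancing time (a new reading comes with each control period).
- robot.camera(name): name is "scene" or "top" or "wrist"; returns a dict with "img" (420x560x3 uint8, blue, green, red), "intrinsics" (3x3 intrinsics, pixels), "R" (3x3) and "t" (3): a world point X has camera coordinates R X + t. Camera axes: x right, y down, z forward; pixel columns grow to the right and rows downward; lengths in m; the calibration is good to about 2 mm. The wrist camera is an equidistant fisheye: a pixel r from the principal point sees the ray r / f radians off the axis. A picture is of the moment at which its call begins. There is no depth.
- robot.finish_job(): hands the job in, once; it reports no verdict.
The state is a dict: "clock": time; "q": joint angles; "dq": joint speeds; "effort": joint torques, N m; "position": TCP position; "tcp_rot": TCP orientation; "force": force on the tool from outside, world axes, zero at the start; "wrist_torque": the same for the moment, N m; "finger_gap": opening from 0.0 (shut) to 1.0 (fully open).
Only numpy, scipy, OpenCV 4.12 (cv2) and the standard library are available. Lean on these libraries where they do the work, as an engineer would, in place of code of your own. Each camera call takes 0.05 s, during which the arm holds its last target. There are 200 camera calls.

TASK

Set out the watchmaker's bench for the next job: on the green mat, stand the wide tin midway between the movement in its holder and the round steel anvil, put the small tin centred on top of the wide tin, and stand the oil pot upright in the same straight row, on the anvil's other side, leaving a gap of about 25 mm between pot and anvil. Last of all, when these three are in place, put the glass dust cover over the movement, knob up and with its whole rim down on the mat; lower it, do not let it drop. Leave the eye loupe and the rubber blower standing where they are.

Things in the scene. Friction and masses are not known exactly. Their poses are not given: they have to be found in the camera images.
- mat: Flat green bench mat, 160 x 460 mm, fixed, 1 mm thick but look only: the support height on and off it is z = 0. Origin at its centre; its long side is its y axis, across in front of the robot, turned up to 0.25 rad. Movement and anvil stand on its long centre line, 110 mm either side of its centre; which is on which side varies.
- movement: Watch movement in its holder: dark steel round holder, 44 mm diameter, 20 mm high, with a brass movement with small wheels on top (38 mm diameter, total height 28 mm). Fixed to the bench. Origin at the centre of its underside, z up.
- anvil: Round bright steel bench anvil, 50 mm diameter, 28 mm high, with a ring of small dark holes and a middle hole in its top. Fixed to the bench. Origin at the centre of its underside, z up.
- wide_tin: Wide flat closed aluminium parts tin, round, 56 mm diameter, 22 mm high, about 60 g, loose. Origin at the centre of its underside, z up.
- small_tin: Small closed aluminium parts tin, round, 34 mm diameter, 20 mm high, about 30 g, loose. Origin at the centre of its underside, z up.
- oil_pot: Oil pot: black round pot, 34 mm diameter, upright sides to 30 mm height, with a domed steel lid up to 40 mm and a 6 mm button to 44 mm; about 90 g, loose. Origin at the centre of its underside, z up.
- dome: Glass dust cover (clear bell, open below) with a dark wooden knob on top, loose, about 160 g, standing rim down. Outside diameter 84 mm, inside about 76 mm; glass 55 mm high (inside 50 mm), narrowing to 68 mm over its top 12 mm; the round knob on its flat top is 22 mm in diameter, from 55 to 79 mm high. Origin at the centre of the rim's underside, z up.
- loupe: Eye loupe, black, a cone 52 mm wide at its foot, narrowing to a 32 mm tube with a dark greenish glass top, 32 mm high, loose. A bystander: leave it. Origin at the centre of its underside.
- blower: Reddish rubber blower bulb, 44 mm diameter, standing, with a thin black nozzle up to 68 mm, loose. A bystander: leave it. Origin at the centre of its underside.
Mind the look-alikes: they are no part of the job. Leave any orange or purple look-alike of the dome alone.

How it is judged (in metres and radians):
On the way, in this order (a step that is already met when the one before it is completed fails the run):
1. both tins and the oil pot are in their places (x of wide_tin in the frame of mat between -0.015 and 0.015 m and y of wide_tin in the frame of mat between -0.015 and 0.015 m and height (world z) of each of wide_tin, oil_pot below 0.004 m and linear speed of each of wide_tin, small_tin, oil_pot below 0.02 m/s and angle between each of wide_tin, small_tin, oil_pot's own z axis and vertical below 0.08 rad and horizontal distance between small_tin and wide_tin below 0.01 m and height (world z) of small_tin between 0.018 and 0.026 m and x of oil_pot in the frame of mat between -0.015 and 0.015 m and horizontal distance between oil_pot and anvil between 0.052 and 0.082 m and horizontal distance between oil_pot and movement above 0.25 m), for 0.2 s.
2. the dust cover stands over the movement (horizontal distance between dome and movement below 0.016 m and height (world z) of dome below 0.004 m and linear speed of dome below 0.02 m/s and angle between dome's own z axis and vertical below 0.08 rad), for 0.2 s.
At the end, for the whole second after the job is handed in: Wide tin midway between movement and anvil (15 mm each way); small tin flat on it, centred within 10 mm; oil pot upright beyond the anvil, in line within 15 mm, 52 to 82 mm centre to centre (gap 10 to 40 mm); dust cover rim down over the movement, within 16 mm of its centre; all at rest (all of step 1 and all of step 2); the robot touches nothing.
It fails at once if the eye loupe was moved by more than 15 mm (distance of loupe from where it was at the start of the episode above 0.015 m).
It fails at once if the blower was moved by more than 15 mm (distance of blower from where it was at the start of the episode above 0.015 m).
It fails at once if the dust cover was dropped (falling free faster than 0.4 m/s, a fall of about 8 mm) (linear speed of dome above 0.4 m/s and contact force between the fingers and dome below 0.2 N).
It also fails if it takes over 93 s, if anything falls off the work surface, if the arm or the gripper's body presses on something with over 40 N, if the wrist force passes 120 N, or if a joint passes its speed limit or range.

## Working session

There is one attempt and no reset: what is moved stays moved. The work goes in short steps, Python scripts to look and compute and a tool call to move; the robot and the scene stay as the last step left them, time stands still between calls to the robot, and variables do not carry over. Pictures are saved under pics/ and viewed, about 12 in all and at most 16, crops included, and the job is handed in when it is done.

Besides the shell and the picture viewer there is one more tool, called after "Request:" in YAML: its name, and indented under it one key for each argument. servo_tool: Moves the arm, as the interface text tells. Its arguments: {"type":"object","properties":{"moves":{"type":"array","items":{"type":"array","items":{"type":"array","items":{"type":"number"}}}},"gripper":{"type":"number"}},"required":["moves"]}

```bash
ls; mkdir -p pics
cat > h.py <<'E'
import numpy as np, cv2
from cell import robot
def ray(c,u,v):
    K=np.array(c["intrinsics"]);R=np.array(c["R"]);t=np.array(c["t"])
    d=np.linalg.inv(K)@np.array([u,v,1.]);return -R.T@t,R.T@d
def at(c,u,v,z):
    o,d=ray(c,u,v);return (o+d*(z-o[2])/d[2])[:2].round(4)
def proj(c,X):
    p=np.array(c["R"])@np.array(X)+np.array(c["t"]);p=np.array(c["intrinsics"])@p;return (p[:2]/p[2]).round(1)
E
python3 - <<'E'
from h import *
import pickle
s=robot.observe();print(s)
for n in["scene","top"]:
    c=robot.camera(n);pickle.dump(c,open(n+".pkl","wb"));cv2.imwrite(f"pics/{n}0.png",c["img"]);print(n,-np.array(c["R"]).T@np.array(c["t"]),c["intrinsics"])
E
```

```text
pics
{'clock': 0.0, 'q': array([59.69136732, 19.13064218,  2.28310854, 84.00751108, -0.76725285,
       76.96308374, -3.35229113]), 'dq': array([ 0.03462911,  0.03790626,  0.01906428, -0.00653962,  0.00574883,
        0.04786146, -0.02204001]), 'effort': array([-1.31209363e-03, -6.58548546e+01,  1.36437301e+00, -4.05561447e+01,
        1.64482224e-02,  1.26977058e-02, -5.23565848e-05]), 'position': array([ 0.27065633, -0.5905171 ,  0.23046378]), 'tcp_rot': array([-1.79914181e+02,  5.86420597e-03,  2.46249938e+01]), 'force': array([ 0.057724  ,  0.07038743, -0.4932865 ]), 'wrist_torque': array([ 2.27563422e-02, -1.15985403e-05,  4.11860515e-02]), 'finger_gap': 0.9956053712369497}
scene [1.4517165  0.07949449 0.82345133] [[510.9263451    0.         279.42976647]
 [  0.         510.9263451  206.84734236]
 [  0.           0.           1.        ]]
top [ 0.57179764 -0.00416475  0.94741089] [[481.85021306   0.         283.76424148]
 [  0.         481.85021306 205.82545116]
 [  0.           0.           1.        ]]
```

View pics/top0.png

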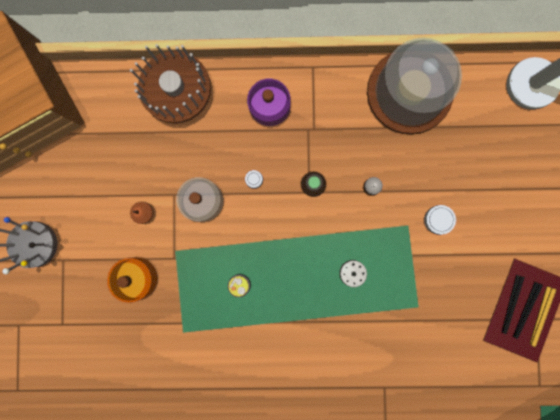

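View pics/scene0.png

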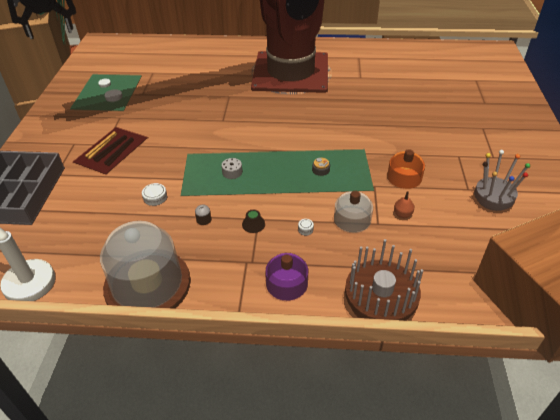

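Top view:
- **Fixed things:** movement (239,286), anvil (354,274).
- **To be moved:** wide tin (441,219), small tin (254,179), oil pot (373,186).
- **Bystanders:** loupe (314,183), blower (142,212).

There are four candidates for the dome: clear (200,200), orange (132,281), purple (269,103) and the large bell jar on a wooden base (410,85). The clear one at (200,200) fits, being uncoloured, with a wooden knob and about 84 mm wide. I'll measure and confirm it in a crop.

Run:
```python
from h import *
import pickle
c=pickle.load(open("top.pkl","rb"));im=c["img"];hsv=cv2.cvtColor(im,cv2.COLOR_BGR2HSV)
def blob(mask,u,v,r):
    m=np.zeros_like(mask);cv2.circle(m,(u,v),r,255,-1);m=mask&m
    n,l,s,ce=cv2.connectedComponentsWithStats(cv2.morphologyEx(m,cv2.MORPH_CLOSE,np.ones((5,5),np.uint8)))
    i=1+s[1:,4].argmax();cn=max(cv2.findContours((l==i).astype(np.uint8),0,2)[0],key=cv2.contourArea)
    (x,y),rr=cv2.minEnclosingCircle(cn);return ce[i].round(1),(round(x,1),round(y,1),round(rr,1)),s[i,4]
low=((hsv[...,1]<70)&(hsv[...,2]>100)).astype(np.uint8)*255
notgreen=(~((hsv[...,0]>60)&(hsv[...,0]<95)&(hsv[...,1]>90))).astype(np.uint8)*255
lows=((hsv[...,1]<110)).astype(np.uint8)*255
for n,m,u,v,r,z in[("wide",low,441,219,22,.022),("small",low,254,179,15,.02),("pot",lows,373,186,16,.03),("anvil",notgreen,354,274,20,.028),("mov",notgreen,239,286,18,.024),("dome",lows,200,200,28,.02)]:
    ce,ci,a=blob(m,u,v,r);print(n,ce,ci,a,at(c,*ce,z),at(c,*ci[:2],z),"rad",ci[2]/482*(.947-z))
kn=((hsv[...,2]<110)&(hsv[...,1]>90)).astype(np.uint8)*255
ce,ci,a=blob(kn,195,198,11);print("knob",ce,ci,a,at(c,*ce,.075))
g=cv2.morphologyEx(255-notgreen,cv2.MORPH_CLOSE,np.ones((25,25),np.uint8))
m=cv2.findContours(g,0,2)[0];m=max(m,key=cv2.contourArea);b=cv2.boxPoints(cv2.minAreaRect(m));P=np.array([at(c,*p,0.001) for p in b]);print(P,P.mean(0))
for n,p,z in(("loupe",(314,183),.03),("blower",(142,212),.03)):print(n,at(c,*p,z))
s=pickle.load(open("scene.pkl","rb"))["img"]
a=cv2.resize(im[150:315,100:470],None,fx=2,fy=2,interpolation=2);b=cv2.resize(s[140:240,135:425],(740,255),interpolation=2)
cv2.imwrite("pics/crop1.png",np.vstack([a,b]))
```

```text
wide [440.3 219.3] (440.0, 219.3, 15.4) 711 [ 0.5963 -0.2861] [ 0.5963 -0.2855] rad 0.029553941908713688
small [253.5 178.7] (253.6, 178.7, 9.1) 260 [0.6807 0.0703] [0.6807 0.0701] rad 0.017501452282157673
pot [373.  185.5] (372.9, 185.5, 9.3) 266 [ 0.6625 -0.1584] [ 0.6625 -0.1582] rad 0.017693153526970953
anvil [353.  273.3] (352.9, 273.2, 14.4) 643 [ 0.4967 -0.1166] [ 0.4969 -0.1165] rad 0.027455601659751038
mov [238.6 285.4] (239.1, 285.6, 12.4) 456 [0.4764 0.1008] [0.4761 0.0998] rad 0.023745228215767637
dome [199.2 199.3] (199.0, 199.9, 23.5) 1530 [0.6424 0.176 ] [0.6413 0.1764] rad 0.0451960580912863
knob [198.3 198.8] (196.5, 198.5, 4.7) 26 [0.6392 0.167 ]
[[ 0.5419  0.2278]
 [ 0.5847 -0.2296]
 [ 0.4298 -0.2417]
 [ 0.3866  0.211 ]] [ 0.48575  -0.008125]
loupe [ 0.6692 -0.0462]
blower [0.6191 0.2842]
```

View pics/crop1.png

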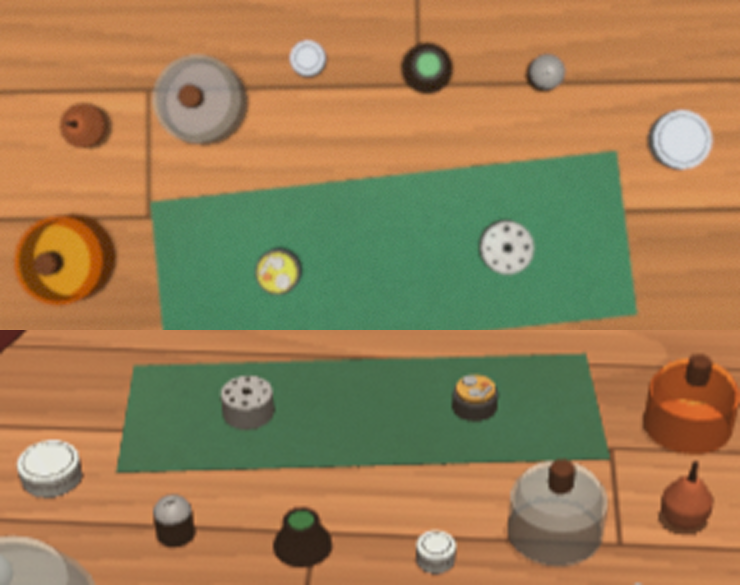

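The crop confirms it: the clear dome with the brown knob is at top pixel (195,198). Tins, pot, loupe and blower are clear too. The mat's yaw is about 5.35°, so I'll turn the tool to yaw 95.4°, which puts tool x on mat y and tool y on mat x.

Request:
servo_tool:
  moves:
    - [[0, 0, 0, 0, 0, -5.9], [0, 0, 0, 0, 0, -5.9], [0, 0, 0, 0, 0, -5.9], [0, 0, 0, 0, 0, -5.9], [0, 0, 0, 0, 0, -5.9], [0, 0, 0, 0, 0, -5.9], [0, 0, 0, 0, 0, -5.9], [0, 0, 0, 0, 0, -5.9], [0, 0, 0, 0, 0, -5.9], [0, 0, 0, 0, 0, -5.9], [0, 0, 0, 0, 0, -5.9], [0, 0, 0, 0, 0, -5.9]]
  gripper: 1

```text
clock: 1.1
position: [0.2707, -0.5907, 0.2308]
tcp_rot: [-180.0, -0.1, 95.7]
force: [-0.5, -0.3, 0.4]
finger_gap: 0.998
```

```bash
cat >> h.py <<'E'
from scipy.spatial.transform import Rotation as Ro
T=dict(wide=(.596,-.2857),small=(.6807,.0702),pot=(.6625,-.1583),dome=(.6405,.1735),C=(.486,-.008),mov=(.4758,.1015),anvil=(.4963,-.1175),potT=(.5025,-.184))
def to(x,y,z):
    s=robot.observe();d=Ro.from_euler("xyz",s["tcp_rot"],degrees=True).inv().apply(np.array([x,y,z])-s["position"])
    print("t",round(s["clock"],2),"pos",s["position"].round(4),s["tcp_rot"].round(2),"gap",round(s["finger_gap"],3),"F",s["force"].round(1),"delta",d.round(4))
E
python3 -c "
from h import *
to(*T['wide'],.15)"
```

```text
t 1.1 pos [ 0.2707 -0.5907  0.2308] [-1.7998e+02 -5.0000e-02  9.5720e+01] gap 0.998 F [-0.5 -0.3  0.4] delta [0.271  0.3541 0.0809]
```

Request:
servo_tool:
  moves:
    - [[0.012, 0.015, 0.003, 0, 0, 0.3], [0.02, 0.026, 0.006, 0, 0, 0], [0.022, 0.029, 0.007, 0, 0, 0], [0.022, 0.029, 0.007, 0, 0, 0], [0.022, 0.029, 0.007, 0, 0, 0], [0.022, 0.029, 0.007, 0, 0, 0], [0.022, 0.029, 0.007, 0, 0, 0], [0.022, 0.029, 0.007, 0, 0, 0], [0.022, 0.029, 0.007, 0, 0, 0], [0.022, 0.029, 0.007, 0, 0, 0], [0.022, 0.029, 0.006, 0, 0, 0], [0.02, 0.026, 0.005, 0, 0, 0]]

```text
clock: 2.1
position: [0.5763, -0.3103, 0.1544]
tcp_rot: [-180.0, -0.1, 95.2]
force: [0.4, -0.2, 0.9]
finger_gap: 1.0
```

Request:
servo_tool:
  moves:
    - [[0.014, 0.018, 0, 0, 0, 0], [0.007, 0.009, 0, 0, 0, 0], [0, 0, 0, 0, 0, 0], [0, 0, 0, 0, 0, 0]]

```text
clock: 2.43
position: [0.5995, -0.29, 0.1551]
tcp_rot: [-180.0, 0.0, 95.1]
force: [-0.6, -1.4, 0.3]
finger_gap: 1.0
```

```bash
python3 -c "
from h import *
import pickle
to(*T['wide'],.15)
c=robot.camera('wrist');pickle.dump(c,open('w1.pkl','wb'));cv2.imwrite('pics/w1.png',c['img']);print(c['R'],c['t'],c['intrinsics'])"
```

```text
t 2.43 pos [ 0.5995 -0.29    0.1551] [-1.7995e+02  2.0000e-02  9.5120e+01] gap 1.0 F [-0.6 -1.4  0.3] delta [ 0.0046 -0.0031  0.0051]
[[ 0.99586105  0.0908783  -0.00138273]
 [ 0.0862221  -0.93980659  0.33064985]
 [ 0.02874939 -0.32940053 -0.94375249]] [-0.57089912 -0.34191196  0.19562625] [[325.1922621    0.         282.8071894 ]
 [  0.         325.1922621  209.45516453]
 [  0.           0.           1.        ]]
```

View pics/w1.png

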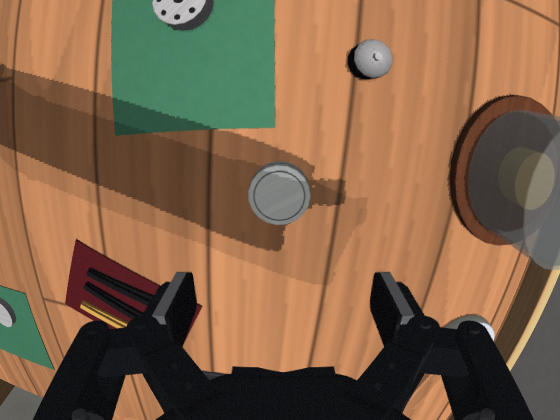

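The wrist view shows the wide tin at (280,193), the pot at (373,58) and the anvil at (181,8). I'll cross-check those positions through the fisheye model.

```bash
cat >> h.py <<'E'
def fat(c,u,v,z):
    K=np.array(c["intrinsics"]);R=np.array(c["R"]);p=np.array([u-K[0,2],v-K[1,2]])/K[0,0];th=np.linalg.norm(p)
    d=R.T@np.append(p/th*np.sin(th),np.cos(th));o=-R.T@np.array(c["t"]);return (o+d*(z-o[2])/d[2])[:2].round(4)
E
python3 -c "
from h import *
import pickle
c=pickle.load(open('w1.pkl','rb'))
print(fat(c,280,193,.022),fat(c,376,57,.044),fat(c,181,8,.028))"
```

```text
[ 0.5969 -0.2859] [ 0.6607 -0.1618] [ 0.4999 -0.1293]
```

Request:
servo_tool:
  moves:
    - [[0.0045, -0.0026, 0.008, 0, 0, 0], [0, 0, 0.02, 0, 0, 0], [0, 0, 0.025, 0, 0, 0], [0, 0, 0.025, 0, 0, 0], [0, 0, 0.025, 0, 0, 0], [0, 0, 0.02, 0, 0, 0], [0, 0, 0.015, 0, 0, 0], [0, 0, 0.008, 0, 0, 0], [0, 0, 0.005, 0, 0, 0], [0, 0, 0, 0, 0, 0], [0, 0, 0, 0, 0, 0]]

```text
clock: 3.4
position: [0.5972, -0.2855, 0.0051]
tcp_rot: [180.0, 0.0, 95.1]
force: [-0.0, -1.5, -0.3]
finger_gap: 0.996
```

```bash
python3 -c "
from h import *
to(.5968,-.2858,.004)"
```

```text
t 3.4 pos [ 0.5972 -0.2855  0.0051] [1.7996e+02 3.0000e-02 9.5080e+01] gap 0.996 F [-0.  -1.5 -0.3] delta [-0.0002 -0.0004  0.0011]
```

Request:
servo_tool:
  moves:
    - [[0, 0, 0, 0, 0, 0], [0, 0, 0, 0, 0, 0], [0, 0, 0, 0, 0, 0], [0, 0, 0, 0, 0, 0], [0, 0, 0, 0, 0, 0], [0, 0, 0, 0, 0, 0], [0, 0, 0, 0, 0, 0], [0, 0, 0, 0, 0, 0], [0, 0, 0, 0, 0, 0], [0, 0, 0, 0, 0, 0]]
  gripper: 0.2

```text
clock: 4.23
position: [0.598, -0.2853, 0.0058]
tcp_rot: [179.9, 0.1, 95.1]
force: [-0.9, 0.2, 5.8]
finger_gap: 0.631
```

```bash
python3 -c "
from h import *
to(*T['C'],.06)"
```

```text
t 4.23 pos [ 0.598  -0.2853  0.0058] [1.799e+02 6.000e-02 9.512e+01] gap 0.631 F [-0.9  0.2  5.8] delta [ 0.2861 -0.0867 -0.0546]
```

Request:
servo_tool:
  moves:
    - [[0, 0, -0.006, 0, 0, 0], [0, 0, -0.015, 0, 0, 0], [0, 0, -0.02, 0, 0, 0], [0.01, -0.003, -0.02, 0, 0, 0], [0.02, -0.006, -0.012, 0, 0, 0], [0.03, -0.009, -0.005, 0, 0, 0], [0.034, -0.01, 0, 0, 0, 0], [0.036, -0.011, 0, 0, 0, 0], [0.036, -0.011, 0, 0, 0, 0], [0.036, -0.011, 0, 0, 0, 0], [0.03, -0.0095, 0, 0, 0, 0], [0.024, -0.008, 0, 0, 0, 0]]

```text
clock: 5.23
position: [0.4953, -0.0343, 0.0837]
tcp_rot: [179.9, 0.0, 95.2]
force: [0.0, 0.8, -0.5]
finger_gap: 0.628
```

Request:
servo_tool:
  moves:
    - [[0.016, -0.005, 0, 0, 0, 0], [0.01, -0.0022, 0, 0, 0, 0], [0.004, 0, 0, 0, 0, 0], [0, 0, 0, 0, 0, 0], [0, 0, 0, 0, 0, 0]]

```text
clock: 5.65
position: [0.4869, -0.0087, 0.0827]
tcp_rot: [180.0, 0.0, 95.1]
force: [0.5, 0.1, 0.2]
finger_gap: 0.629
```

```bash
python3 -c "
from h import *
to(*T['C'],.006)
c=robot.camera('wrist');cv2.imwrite('pics/w2.png',c['img'])"
```

```text
t 5.65 pos [ 0.4869 -0.0087  0.0827] [1.7996e+02 2.0000e-02 9.5080e+01] gap 0.629 F [0.5 0.1 0.2] delta [ 0.0008 -0.0009  0.0767]
```

View pics/w2.png

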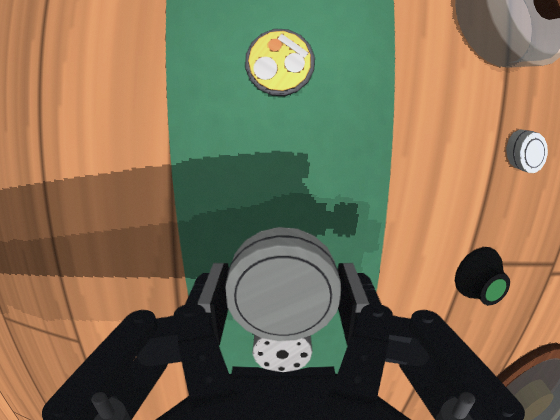

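The tin is held level over mid-mat, with the movement straight ahead at (280,62) and the anvil behind at (282,353). Lowering it.

Request:
servo_tool:
  moves:
    - [[0.0008, -0.0009, 0.008, 0, 0, 0], [0, 0, 0.014, 0, 0, 0], [0, 0, 0.016, 0, 0, 0], [0, 0, 0.014, 0, 0, 0], [0, 0, 0.01, 0, 0, 0], [0, 0, 0.006, 0, 0, 0], [0, 0, 0.004, 0, 0, 0], [0, 0, 0.003, 0, 0, 0], [0, 0, 0.002, 0, 0, 0], [0, 0, 0, 0, 0, 0]]

```text
clock: 6.53
position: [0.4857, -0.007, 0.0058]
tcp_rot: [180.0, 0.0, 95.1]
force: [0.3, -0.5, -0.5]
finger_gap: 0.629
```

```bash
python3 -c "
from h import *
to(*T['C'],.006)"
```

```text
t 6.53 pos [ 0.4857 -0.007   0.0058] [1.7997e+02 1.0000e-02 9.5120e+01] gap 0.629 F [ 0.3 -0.5 -0.5] delta [-0.001   0.0002 -0.0002]
```

Request:
servo_tool:
  moves:
    - [[-0.001, 0, 0.001, 0, 0, 0], [0, 0, 0.001, 0, 0, 0], [0, 0, 0, 0, 0, 0]]

```text
clock: 6.78
position: [0.4859, -0.0071, 0.0056]
tcp_rot: [180.0, 0.0, 95.2]
force: [-12.4, 4.3, 30.9]
finger_gap: 0.626
```

Request:
servo_tool:
  moves:
    - [[0, 0, 0, 0, 0, 0], [0, 0, 0, 0, 0, 0], [0, 0, 0, 0, 0, 0], [0, 0, 0, 0, 0, 0], [0, 0, 0, 0, 0, 0], [0, 0, 0, 0, 0, 0], [0, 0, -0.01, 0, 0, 0], [0, 0, -0.02, 0, 0, 0], [0, 0, -0.03, 0, 0, 0], [0, 0, -0.03, 0, 0, 0], [0, 0, -0.02, 0, 0, 0]]
  gripper: 0.95

```text
clock: 7.7
position: [0.4862, -0.0077, 0.1166]
tcp_rot: [179.9, 0.0, 95.1]
force: [0.7, -0.5, -0.8]
finger_gap: 0.952
```

```bash
python3 -c "
from h import *
to(*T['small'],.15)"
```

```text
t 7.7 pos [ 0.4862 -0.0077  0.1166] [179.86   0.    95.15] gap 0.952 F [ 0.7 -0.5 -0.8] delta [ 0.0601  0.2008 -0.0329]
```

Request:
servo_tool:
  moves:
    - [[0.003, 0.01, -0.003, 0, 0, 0], [0.006, 0.02, -0.004, 0, 0, 0], [0.008, 0.027, -0.004, 0, 0, 0], [0.009, 0.03, -0.004, 0, 0, 0], [0.009, 0.03, -0.004, 0, 0, 0], [0.009, 0.03, -0.004, 0, 0, 0], [0.008, 0.027, -0.004, 0, 0, 0], [0.005, 0.017, -0.004, 0, 0, 0], [0.003, 0.0098, -0.002, 0, 0, 0], [0, 0, 0, 0, 0, 0], [0, 0, 0, 0, 0, 0]]

```text
clock: 8.62
position: [0.6798, 0.0702, 0.1455]
tcp_rot: [-179.9, -0.0, 95.2]
force: [-1.6, -0.0, 0.7]
finger_gap: 0.95
```

```bash
cat >> h.py <<'E'
def circ(c,u,v,r,z,lo,hi):
    hsv=cv2.cvtColor(c["img"],cv2.COLOR_BGR2HSV);m=cv2.inRange(hsv,np.array(lo),np.array(hi));k=np.zeros_like(m);cv2.circle(k,(u,v),r,255,-1);m=cv2.morphologyEx(m&k,cv2.MORPH_CLOSE,np.ones((7,7),np.uint8))
    n=max(cv2.findContours(m,0,2)[0],key=cv2.contourArea);e=cv2.fitEllipse(n);print("ellipse",np.round(e[0]+e[1],1),"->",fat(c,*e[0],z))
E
python3 -c "
from h import *
to(*T['small'],.004)
c=robot.camera('wrist');cv2.imwrite('pics/w3.png',c['img'])
import pickle;pickle.dump(c,open('w3.pkl','wb'))
circ(c,280,193,60,.02,(0,0,90),(180,70,255))"
```

```text
t 8.62 pos [0.6798 0.0702 0.1455] [-1.7993e+02 -3.0000e-02  9.5160e+01] gap 0.95 F [-1.6 -0.   0.7] delta [-1.000e-04  1.000e-03  1.415e-01]
ellipse [283.8 198.3  37.2  41.1] -> [0.6808 0.0722]
```

View pics/w3.png

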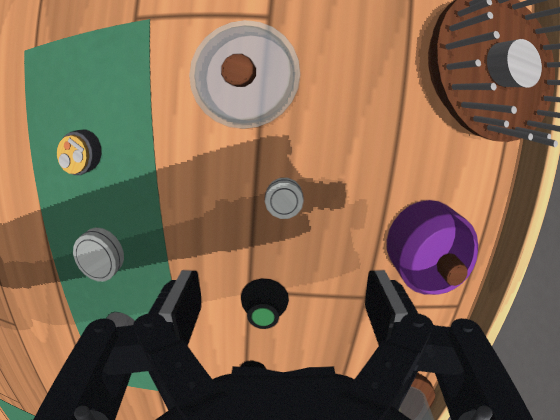

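The small tin is at (284,199), the dome knob at (239,70) and the wide tin stands on the mat at (96,254). Descending.

Request:
servo_tool:
  moves:
    - [[0.001, 0.0008, 0.01, 0, 0, 0], [0, 0, 0.02, 0, 0, 0], [0, 0, 0.026, 0, 0, 0], [0, 0, 0.026, 0, 0, 0], [0, 0, 0.024, 0, 0, 0], [0, 0, 0.016, 0, 0, 0], [0, 0, 0.01, 0, 0, 0], [0, 0, 0.006, 0, 0, 0], [0, 0, 0.002, 0, 0, 0], [0, 0, 0, 0, 0, 0]]

```text
clock: 9.5
position: [0.6808, 0.0707, 0.0066]
tcp_rot: [180.0, -0.0, 95.1]
force: [0.3, -0.0, 0.9]
finger_gap: 0.95
```

Request:
servo_tool:
  moves:
    - [[0, 0, 0, 0, 0, 0], [0, 0, 0, 0, 0, 0], [0, 0, 0, 0, 0, 0], [0, 0, 0, 0, 0, 0], [0, 0, 0, 0, 0, 0], [0, 0, 0, 0, 0, 0], [0, 0, 0, 0, 0, 0], [0, 0, 0, 0, 0, 0], [0, 0, 0, 0, 0, 0], [0, 0, 0, 0, 0, 0], [0, 0, 0, 0, 0, 0]]
  gripper: 0.1

```text
clock: 10.42
position: [0.6814, 0.0709, 0.0074]
tcp_rot: [179.9, 0.0, 95.1]
force: [-1.1, 0.5, 6.2]
finger_gap: 0.368
```

```bash
python3 -c "
from h import *
import pickle
to(.4861,-.0076,.1)
c=pickle.load(open('w3.pkl','rb'))
circ(c,98,254,32,.022,(0,0,70),(180,60,255));print(fat(c,239,70,.079),fat(c,245,73,.02))"
```

```text
t 10.42 pos [0.6814 0.0709 0.0074] [179.91   0.    95.12] gap 0.368 F [-1.1  0.5  6.2] delta [-0.0607 -0.2014 -0.0929]
ellipse [ 97.9 253.9  48.2  53. ] -> [ 0.4945 -0.0035]
[0.6431 0.1723] [0.6399 0.175 ]
```

Request:
servo_tool:
  moves:
    - [[0, 0, -0.006, 0, 0, 0], [0, 0, -0.018, 0, 0, 0], [0, 0, -0.025, 0, 0, 0], [0, 0, -0.025, 0, 0, 0], [0, 0, -0.015, 0, 0, 0], [0, 0, -0.005, 0, 0, 0]]

```text
clock: 10.92
position: [0.6821, 0.0711, 0.1036]
tcp_rot: [179.8, -0.0, 95.1]
force: [0.4, -0.2, -0.4]
finger_gap: 0.371
```

```bash
python3 -c "
from h import *
to(.4861,-.0076,.1)
c=robot.camera('top');d=robot.camera('scene')
cv2.imwrite('pics/t2.png',np.vstack([cv2.resize(c['img'][150:330,150:470],None,fx=2,fy=2),cv2.resize(d['img'][120:240,150:410],(640,240))]))"
```

```text
t 10.92 pos [0.6821 0.0711 0.1036] [ 1.7976e+02 -1.0000e-02  9.5120e+01] gap 0.371 F [ 0.4 -0.2 -0.4] delta [-0.0609 -0.2023  0.0028]
```

View pics/t2.png

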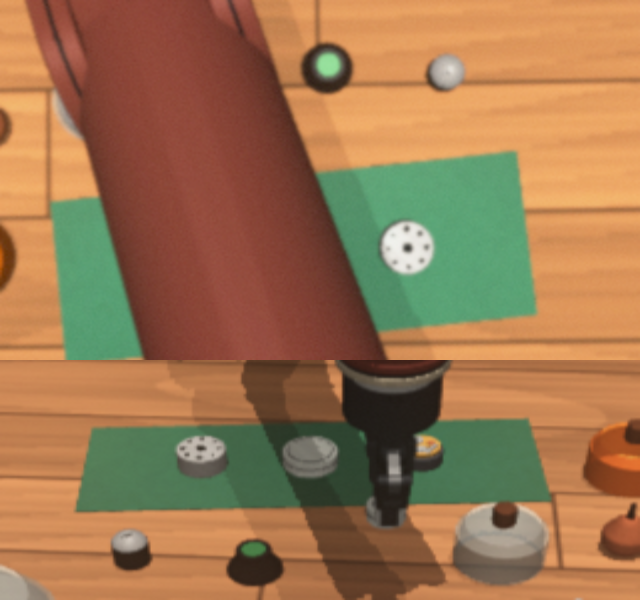

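Scene view: wide tin top at scene pixel about (276,165) and anvil top about (232,163.5). The small tin is held. I'll check the wide tin against the anvil.

```bash
python3 -c "
from h import *
d=robot.camera('scene');print(at(d,275.9,165,.022),at(d,231.7,163.5,.028))
hsv=cv2.cvtColor(d['img'],cv2.COLOR_BGR2HSV)
for n,u,v,z in(('wide',276,167,.011),('anvil',232,168,.014)):
    m=(hsv[...,1]<85).astype(np.uint8);k=np.zeros_like(m);cv2.circle(k,(u,v),20,1,-1)
    N,l,s,ce=cv2.connectedComponentsWithStats(m&k);i=1+s[1:,4].argmax();x,y,w,h,a=s[i];print(n,s[i],at(d,x+w/2-.5,y+h/2-.5,z),proj(d,(.486,-.008,z)))"
```

```text
[ 0.4849 -0.0078] [ 0.4923 -0.1157]
wide [ 259  151   38   37 1015] [ 0.4869 -0.0039] [275.9 168.7]
anvil [221 157  22  23 430] [ 0.4927 -0.1172] [275.8 167.8]
```

The wide tin is at (0.485,-0.008), on target. Carrying the small tin over.

Request:
servo_tool:
  moves:
    - [[-0.003, -0.01, 0, 0, 0, 0], [-0.006, -0.02, 0, 0, 0, 0], [-0.008, -0.027, 0, 0, 0, 0], [-0.009, -0.03, 0, 0, 0, 0], [-0.009, -0.03, 0, 0, 0, 0], [-0.009, -0.03, 0, 0, 0, 0], [-0.008, -0.027, 0, 0, 0, 0], [-0.006, -0.018, 0, 0, 0, 0], [-0.003, -0.01, 0, 0, 0, 0], [0, 0, 0, 0, 0, 0], [0, 0, 0, 0, 0, 0]]

```text
clock: 11.98
position: [0.4851, -0.0081, 0.0999]
tcp_rot: [-180.0, -0.0, 95.1]
force: [0.1, 1.2, 0.3]
finger_gap: 0.369
```

```bash
python3 -c "
from h import *
to(.486,-.0083,.0294)"
```

```text
t 11.98 pos [ 0.4851 -0.0081  0.0999] [-179.99   -0.     95.1 ] gap 0.369 F [0.1 1.2 0.3] delta [-0.0003  0.0009  0.0705]
```

Request:
servo_tool:
  moves:
    - [[0, 0.0009, 0.008, 0, 0, 0], [0, 0, 0.014, 0, 0, 0], [0, 0, 0.016, 0, 0, 0], [0, 0, 0.012, 0, 0, 0], [0, 0, 0.008, 0, 0, 0], [0, 0, 0.005, 0, 0, 0], [0, 0, 0.003, 0, 0, 0], [0, 0, 0.002, 0, 0, 0], [0, 0, 0.001, 0, 0, 0], [0, 0, 0, 0, 0, 0]]

```text
clock: 12.82
position: [0.4862, -0.0079, 0.0316]
tcp_rot: [180.0, 0.0, 95.1]
force: [-0.6, -0.1, 0.3]
finger_gap: 0.368
```

```bash
python3 -c "
from h import *
to(.486,-.0083,.0294)"
```

```text
t 12.82 pos [ 0.4862 -0.0079  0.0316] [1.7997e+02 1.0000e-02 9.5120e+01] gap 0.368 F [-0.6 -0.1  0.3] delta [-0.0003 -0.0002  0.0022]
```

Request:
servo_tool:
  moves:
    - [[0, 0, 0.001, 0, 0, 0], [0, 0, 0.0007, 0, 0, 0], [0, 0, 0, 0, 0, 0]]

```text
clock: 13.07
position: [0.486, -0.008, 0.0298]
tcp_rot: [180.0, 0.0, 95.1]
force: [0.7, 0.8, -0.4]
finger_gap: 0.368
```

Request:
servo_tool:
  moves:
    - [[0, 0, 0, 0, 0, 0], [0, 0, 0, 0, 0, 0], [0, 0, 0, 0, 0, 0], [0, 0, 0, 0, 0, 0], [0, 0, 0, 0, 0, 0], [0, 0, 0, 0, 0, 0], [0, 0, -0.01, 0, 0, 0], [0, 0, -0.02, 0, 0, 0], [0, 0, -0.03, 0, 0, 0], [0, 0, -0.03, 0, 0, 0], [0, 0, -0.02, 0, 0, 0]]
  gripper: 0.85

```text
clock: 13.98
position: [0.4866, -0.0076, 0.1431]
tcp_rot: [179.9, 0.0, 95.2]
force: [0.3, -0.1, 0.6]
finger_gap: 0.85
```

```bash
python3 -c "
from h import *
to(.6615,-.16,.15)"
```

```text
t 13.98 pos [ 0.4866 -0.0076  0.1431] [1.7985e+02 1.0000e-02 9.5150e+01] gap 0.85 F [ 0.3 -0.1  0.6] delta [-0.1675  0.1605 -0.0065]
```

Request:
servo_tool:
  moves:
    - [[-0.008, 0.008, -0.001, 0, 0, 0], [-0.016, 0.016, -0.001, 0, 0, 0], [-0.022, 0.021, -0.001, 0, 0, 0], [-0.025, 0.024, -0.001, 0, 0, 0], [-0.026, 0.025, -0.001, 0, 0, 0], [-0.025, 0.024, 0, 0, 0, 0], [-0.022, 0.021, 0, 0, 0, 0], [-0.016, 0.014, 0, 0, 0, 0], [-0.0075, 0.0075, 0, 0, 0, 0], [0, 0, 0, 0, 0, 0], [0, 0, 0, 0, 0, 0]]

```text
clock: 14.9
position: [0.6604, -0.1606, 0.1439]
tcp_rot: [-179.9, -0.0, 95.1]
force: [-0.4, 0.3, -0.2]
finger_gap: 0.85
```

```bash
python3 -c "
from h import *
to(.6615,-.16,.017)
c=robot.camera('wrist');t=robot.camera('top')
import pickle;pickle.dump(c,open('w4.pkl','wb'))
cv2.imwrite('pics/w4.png',np.hstack([cv2.resize(c['img'],(480,360)),t['img'][60:420,160:480]]))
circ(c,280,190,45,.03,(0,0,0),(180,90,200))"
```

```text
t 14.9 pos [ 0.6604 -0.1606  0.1439] [-1.7994e+02 -5.0000e-02  9.5090e+01] gap 0.85 F [-0.4  0.3 -0.2] delta [0.0004 0.0012 0.1269]
ellipse [285.3 200.3  39.   45.2] -> [ 0.6624 -0.1566]
```

View pics/w4.png

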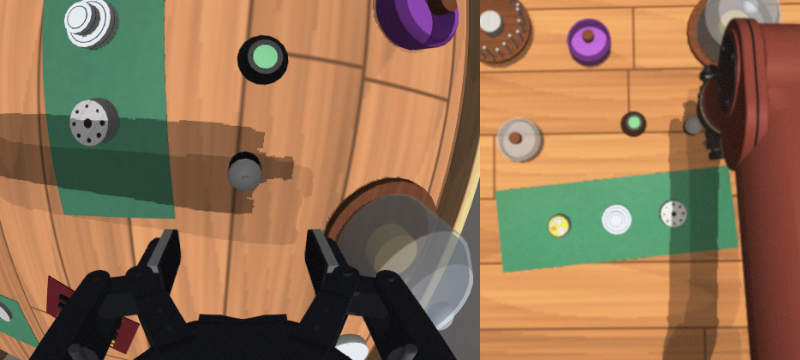

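The stack looks concentric: small tin centred on the wide tin, with both midway in the top view. The pot is under the gripper at wrist px (286,204). Gripping it.

Request:
servo_tool:
  moves:
    - [[0.0029, 0.0019, 0.01, 0, 0, 0], [0, 0, 0.02, 0, 0, 0], [0, 0, 0.026, 0, 0, 0], [0, 0, 0.026, 0, 0, 0], [0, 0, 0.022, 0, 0, 0], [0, 0, 0.014, 0, 0, 0], [0, 0, 0.009, 0, 0, 0], [0, 0, 0.006, 0, 0, 0], [0, 0, 0.002, 0, 0, 0], [0, 0, 0, 0, 0, 0]]

```text
clock: 15.83
position: [0.6627, -0.1573, 0.0101]
tcp_rot: [180.0, 0.0, 95.1]
force: [-0.8, 0.1, 0.9]
finger_gap: 0.85
```

Request:
servo_tool:
  moves:
    - [[0, 0, 0, 0, 0, 0], [0, 0, 0, 0, 0, 0], [0, 0, 0, 0, 0, 0], [0, 0, 0, 0, 0, 0], [0, 0, 0, 0, 0, 0], [0, 0, 0, 0, 0, 0], [0, 0, 0, 0, 0, 0], [0, 0, 0, 0, 0, 0], [0, 0, 0, 0, 0, 0]]
  gripper: 0.1

```text
clock: 16.58
position: [0.663, -0.1575, 0.0108]
tcp_rot: [179.9, 0.0, 95.1]
force: [-1.5, 0.3, 5.6]
finger_gap: 0.368
```

```bash
python3 -c "
from h import *
to(*T['potT'],.06)"
```

```text
t 16.58 pos [ 0.663  -0.1575  0.0108] [1.7991e+02 3.0000e-02 9.5120e+01] gap 0.368 F [-1.5  0.3  5.6] delta [-0.0121 -0.1622 -0.0494]
```

Request:
servo_tool:
  moves:
    - [[0, 0, -0.006, 0, 0, 0], [0, 0, -0.014, 0, 0, 0], [0, 0, -0.018, 0, 0, 0], [-0.001, -0.012, -0.01, 0, 0, 0], [-0.002, -0.022, -0.002, 0, 0, 0], [-0.002, -0.028, 0, 0, 0, 0], [-0.002, -0.03, 0, 0, 0, 0], [-0.002, -0.028, 0, 0, 0, 0], [-0.002, -0.022, 0, 0, 0, 0], [-0.001, -0.014, 0, 0, 0, 0], [0, -0.006, 0, 0, 0, 0], [0, 0, 0, 0, 0, 0]]

```text
clock: 17.58
position: [0.5014, -0.1844, 0.0606]
tcp_rot: [180.0, 0.1, 95.1]
force: [-1.1, 0.5, -0.7]
finger_gap: 0.362
```

Request:
servo_tool:
  moves:
    - [[0, 0, 0.004, 0, 0, 0], [0, 0, 0.01, 0, 0, 0], [0, 0, 0.012, 0, 0, 0], [0, 0, 0.008, 0, 0, 0], [0, 0, 0, 0, 0, 0], [0, 0, 0, 0, 0, 0]]

```text
clock: 18.08
position: [0.5016, -0.1832, 0.0244]
tcp_rot: [-179.9, -0.1, 95.2]
force: [0.4, 0.0, -0.2]
finger_gap: 0.366
```

```bash
python3 -c "
from h import *
to(*T['potT'],.0105)"
```

```text
t 18.08 pos [ 0.5016 -0.1832  0.0244] [-1.7989e+02 -8.0000e-02  9.5150e+01] gap 0.366 F [ 0.4  0.  -0.2] delta [-0.0009  0.0009  0.0139]
```

Request:
servo_tool:
  moves:
    - [[-0.0009, 0.0009, 0.003, 0, 0, 0], [0, 0, 0.004, 0, 0, 0], [0, 0, 0.003, 0, 0, 0], [0, 0, 0.002, 0, 0, 0], [0, 0, 0.001, 0, 0, 0], [0, 0, 0.0005, 0, 0, 0], [0, 0, 0, 0, 0, 0], [0, 0, 0, 0, 0, 0]]

```text
clock: 18.75
position: [0.5031, -0.1846, 0.0123]
tcp_rot: [180.0, 0.0, 95.1]
force: [0.4, 0.9, -1.3]
finger_gap: 0.362
```

Request:
servo_tool:
  moves:
    - [[0, 0, 0, 0, 0, 0], [0, 0, 0, 0, 0, 0], [0, 0, 0, 0, 0, 0], [0, 0, 0, 0, 0, 0], [0, 0, 0, 0, 0, 0], [0, 0, 0, 0, 0, 0], [0, 0, -0.01, 0, 0, 0], [0, 0, -0.02, 0, 0, 0], [0, 0, -0.03, 0, 0, 0], [0, 0, -0.035, 0, 0, 0], [0, 0, -0.035, 0, 0, 0], [0, 0, -0.025, 0, 0, 0]]
  gripper: 0.75

```text
clock: 19.75
position: [0.5038, -0.1845, 0.1712]
tcp_rot: [179.8, 0.1, 95.2]
force: [1.7, 0.2, 0.1]
finger_gap: 0.751
```

```bash
python3 -c "
from h import *
to(*T['dome'],.2)"
```

```text
t 19.75 pos [ 0.5038 -0.1845  0.1712] [1.7984e+02 7.0000e-02 9.5150e+01] gap 0.751 F [1.7 0.2 0.1] delta [ 0.3443  0.1684 -0.0288]
```

Request:
servo_tool:
  moves:
    - [[0.01, 0.005, -0.003, 0, 0, 0], [0.022, 0.011, -0.003, 0, 0, 0], [0.03, 0.015, -0.003, 0, 0, 0], [0.034, 0.0165, -0.003, 0, 0, 0], [0.035, 0.017, -0.003, 0, 0, 0], [0.035, 0.017, -0.003, 0, 0, 0], [0.035, 0.017, -0.003, 0, 0, 0], [0.035, 0.017, -0.003, 0, 0, 0], [0.034, 0.0165, -0.003, 0, 0, 0], [0.03, 0.0145, -0.002, 0, 0, 0], [0.022, 0.011, 0, 0, 0, 0], [0.014, 0.007, 0, 0, 0, 0]]

```text
clock: 20.75
position: [0.6366, 0.1691, 0.1962]
tcp_rot: [-180.0, -0.1, 95.3]
force: [0.4, 0.0, -0.2]
finger_gap: 0.749
```

Request:
servo_tool:
  moves:
    - [[0.008, 0.004, 0, 0, 0, 0], [0, 0, 0, 0, 0, 0], [0, 0, 0, 0, 0, 0], [0, 0, 0, 0, 0, 0]]

```text
clock: 21.08
position: [0.6401, 0.1713, 0.1961]
tcp_rot: [-180.0, 0.1, 95.0]
force: [0.8, -0.4, 0.3]
finger_gap: 0.751
```

```bash
python3 -c "
from h import *
c=robot.camera('wrist');t=robot.camera('scene')
import pickle;pickle.dump(c,open('w5.pkl','wb'))
to(*T['dome'],.059)
circ(c,280,190,40,.079,(0,90,0),(25,255,130))
cv2.imwrite('pics/w5.png',np.hstack([cv2.resize(c['img'],(480,360)),t['img'][40:400,100:420]]))"
```

```text
t 21.18 pos [0.6402 0.1712 0.1963] [1.8e+02 5.0e-02 9.5e+01] gap 0.75 F [ 0.1 -0.3  0.5] delta [0.0023 0.0005 0.1373]
ellipse [284.4 197.3  23.6  28.5] -> [0.6412 0.1767]
```

View pics/w5.png

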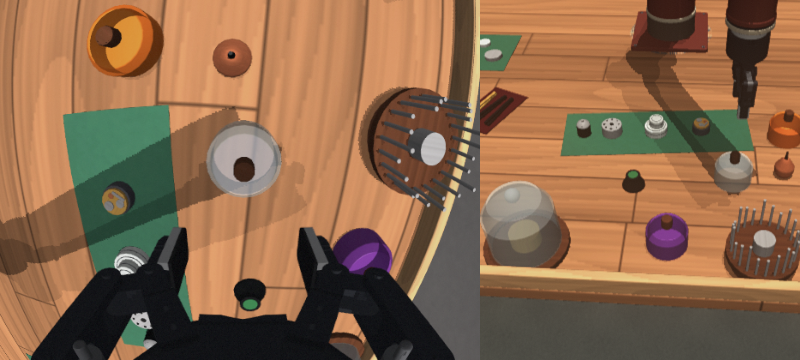

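The scene shows pot, anvil, stack and movement upright in one row. The knob is at wrist px (284,197). Lowering onto the knob.

Request:
servo_tool:
  moves:
    - [[0.0032, 0.0013, 0.01, 0, 0, 0], [0, 0, 0.02, 0, 0, 0], [0, 0, 0.026, 0, 0, 0], [0, 0, 0.026, 0, 0, 0], [0, 0, 0.022, 0, 0, 0], [0, 0, 0.014, 0, 0, 0], [0, 0, 0.009, 0, 0, 0], [0, 0, 0.006, 0, 0, 0], [0, 0, 0.002, 0, 0, 0], [0, 0, 0, 0, 0, 0]]

```text
clock: 22.02
position: [0.6415, 0.1765, 0.0616]
tcp_rot: [180.0, -0.0, 95.1]
force: [0.0, 0.2, -0.3]
finger_gap: 0.748
```

Request:
servo_tool:
  moves:
    - [[0, 0, 0, 0, 0, 0], [0, 0, 0, 0, 0, 0], [0, 0, 0, 0, 0, 0], [0, 0, 0, 0, 0, 0], [0, 0, 0, 0, 0, 0], [0, 0, 0, 0, 0, 0], [0, 0, 0, 0, 0, 0], [0, 0, 0, 0, 0, 0], [0, 0, 0, 0, 0, 0], [0, 0, 0, 0, 0, 0], [0, 0, 0, 0, 0, 0]]
  gripper: 0

```text
clock: 22.93
position: [0.6413, 0.1765, 0.062]
tcp_rot: [180.0, -0.0, 95.1]
force: [-1.7, -1.3, 6.5]
finger_gap: 0.229
```

```bash
python3 -c "
from h import *
to(*T['mov'],.12)"
```

```text
t 22.93 pos [0.6413 0.1765 0.062 ] [179.96  -0.    95.12] gap 0.229 F [-1.7 -1.3  6.5] delta [-0.0599 -0.1715 -0.0581]
```

Request:
servo_tool:
  moves:
    - [[0, 0, -0.003, 0, 0, 0], [0, 0, -0.006, 0, 0, 0], [0, 0, -0.01, 0, 0, 0], [0, 0, -0.012, 0, 0, 0], [0, 0, -0.012, 0, 0, 0], [0, 0, -0.01, 0, 0, 0], [0, 0, -0.005, 0, 0, 0], [0, 0, 0, 0, 0, 0], [0, 0, 0, 0, 0, 0]]

```text
clock: 23.68
position: [0.6412, 0.1763, 0.1194]
tcp_rot: [180.0, 0.0, 95.1]
force: [-0.1, 0.1, -2.4]
finger_gap: 0.228
```

```bash
python3 -c "
from h import *
c=robot.camera('wrist');t=robot.camera('scene')
to(*T['mov'],.12)
cv2.imwrite('pics/w6.png',np.hstack([cv2.resize(c['img'],(480,360)),cv2.resize(t['img'][100:280,260:420],(320,360))]))"
```

```text
t 23.78 pos [0.6407 0.1761 0.1184] [-1.7994e+02  1.0000e-02  9.5130e+01] gap 0.228 F [-0.2 -0.3 -2.2] delta [-0.0596 -0.1709 -0.0014]
```

View pics/w6.png

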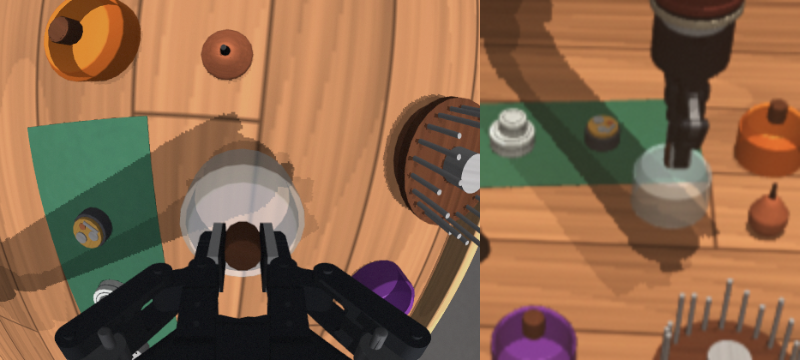

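The dome is held level by its knob at (243,245), with the movement at (92,228). Carrying it over.

Request:
servo_tool:
  moves:
    - [[-0.002, -0.005, 0, 0, 0, 0], [-0.004, -0.012, 0, 0, 0, 0], [-0.006, -0.017, 0, 0, 0, 0], [-0.007, -0.021, 0, 0, 0, 0], [-0.008, -0.023, 0, 0, 0, 0], [-0.008, -0.023, 0, 0, 0, 0], [-0.008, -0.022, 0, 0, 0, 0], [-0.007, -0.02, 0, 0, 0, 0], [-0.005, -0.015, 0, 0, 0, 0], [-0.003, -0.009, 0, 0, 0, 0], [-0.001, -0.0035, 0, 0, 0, 0], [0, 0, 0, 0, 0, 0]]

```text
clock: 24.78
position: [0.4763, 0.1021, 0.1192]
tcp_rot: [180.0, 0.0, 95.1]
force: [-0.2, -0.2, -1.4]
finger_gap: 0.229
```

```bash
python3 -c "
from h import *
c=robot.camera('wrist');t=robot.camera('scene')
to(.476,.1025,.0615)
cv2.imwrite('pics/w7.png',np.hstack([cv2.resize(c['img'],(480,360)),cv2.resize(t['img'][80:230,220:380],(320,300)).repeat(1,0) if 0 else cv2.copyMakeBorder(cv2.resize(t['img'][80:230,220:380],(320,300)),0,60,0,0,0)]))"
```

```text
t 24.88 pos [0.4773 0.1027 0.1193] [ 1.7995e+02 -2.0000e-02  9.5130e+01] gap 0.232 F [ 0.8  0.1 -1.1] delta [-0.0001 -0.0014  0.0578]
```

View pics/w7.png

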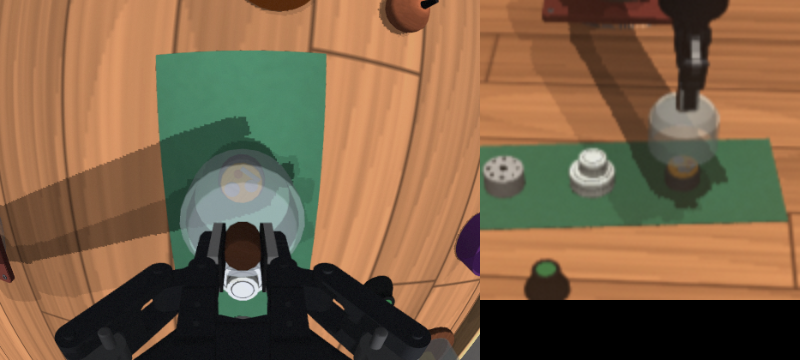

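It's aligned over the movement in both views. Lowering gently.

Request:
servo_tool:
  moves:
    - [[0, -0.0007, 0.004, 0, 0, 0], [0, 0, 0.007, 0, 0, 0], [0, 0, 0.009, 0, 0, 0], [0, 0, 0.009, 0, 0, 0], [0, 0, 0.008, 0, 0, 0], [0, 0, 0.006, 0, 0, 0], [0, 0, 0.005, 0, 0, 0], [0, 0, 0.003, 0, 0, 0], [0, 0, 0.002, 0, 0, 0], [0, 0, 0.001, 0, 0, 0], [0, 0, 0, 0, 0, 0], [0, 0, 0, 0, 0, 0]]

```text
clock: 25.88
position: [0.4761, 0.1023, 0.0654]
tcp_rot: [180.0, 0.0, 95.1]
force: [0.1, -0.2, -1.9]
finger_gap: 0.228
```

Request:
servo_tool:
  moves:
    - [[0, 0, 0.001, 0, 0, 0], [0, 0, 0.0007, 0, 0, 0], [0, 0, 0, 0, 0, 0]]

```text
clock: 26.13
position: [0.4759, 0.1023, 0.0634]
tcp_rot: [180.0, 0.0, 95.1]
force: [0.6, 0.6, -1.5]
finger_gap: 0.228
```

Request:
servo_tool:
  moves:
    - [[0, 0, 0.0006, 0, 0, 0], [0, 0, 0.0006, 0, 0, 0], [0, 0, 0, 0, 0, 0], [0, 0, 0, 0, 0, 0]]

```text
clock: 26.47
position: [0.4758, 0.1023, 0.0622]
tcp_rot: [-180.0, -0.0, 95.1]
force: [-0.0, 0.2, -2.2]
finger_gap: 0.228
```

Request:
servo_tool:
  moves:
    - [[0, 0, 0.0005, 0, 0, 0], [0, 0, 0.0003, 0, 0, 0], [0, 0, 0, 0, 0, 0]]

```text
clock: 26.72
position: [0.4759, 0.1023, 0.062]
tcp_rot: [-180.0, 0.0, 95.1]
force: [-4.7, -0.5, 7.8]
finger_gap: 0.227
```

Contact: the force reversed to +8 N. Releasing and rising.

Request:
servo_tool:
  moves:
    - [[0, 0, 0, 0, 0, 0], [0, 0, 0, 0, 0, 0], [0, 0, 0, 0, 0, 0], [0, 0, 0, 0, 0, 0], [0, 0, 0, 0, 0, 0], [0, 0, 0, 0, 0, 0], [0, 0, -0.008, 0, 0, 0], [0, 0, -0.015, 0, 0, 0], [0, 0, -0.025, 0, 0, 0], [0, 0, -0.03, 0, 0, 0], [0, 0, -0.03, 0, 0, 0], [0, 0, -0.02, 0, 0, 0]]
  gripper: 0.7

```text
clock: 27.72
position: [0.4765, 0.1028, 0.1929]
tcp_rot: [179.8, -0.0, 95.2]
force: [0.8, 0.1, 0.8]
finger_gap: 0.7
```

Request:
servo_tool:
  moves:
    - [[-0.01, 0.02, 0, 0, 0, 0], [-0.01, 0.03, 0, 0, 0, 0], [-0.01, 0.03, 0, 0, 0, 0], [-0.01, 0.03, 0, 0, 0, 0], [-0.01, 0.03, 0, 0, 0, 0], [-0.01, 0.02, 0, 0, 0, 0], [-0.01, 0.01, 0, 0, 0, 0], [0, 0, 0, 0, 0, 0], [0, 0, 0, 0, 0, 0]]

```text
clock: 28.47
position: [0.6514, 0.0475, 0.1893]
tcp_rot: [-180.0, -0.0, 95.1]
force: [-0.9, 1.0, -0.3]
finger_gap: 0.699
```

```bash
python3 -c "
from h import *
import pickle
c=robot.camera('wrist');t=robot.camera('scene');pickle.dump((c,t),open('f.pkl','wb'))
to(*T['mov'],.1)
cv2.imwrite('pics/f1.png',np.hstack([cv2.resize(c['img'],(400,300)),cv2.resize(t['img'][100:240,160:350],(400,300))]))"
```

```text
t 28.57 pos [0.6507 0.0487 0.1898] [-1.7999e+02 -3.0000e-02  9.5180e+01] gap 0.698 F [ 0.1 -0.3 -0.2] delta [ 0.0683 -0.1694  0.0899]
```

View pics/f1.png

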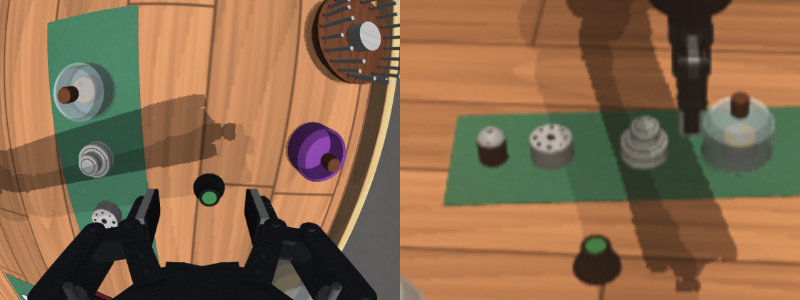

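Everything stands in place in both views. One last numeric check from the scene camera.

```bash
python3 -c "
from h import *
import pickle
c,t=pickle.load(open('f.pkl','rb'))
s=lambda x,y:(160+(x-400)*.475,100+y*.4667)
Y=np.array([-.0932,.9956]);X=np.array([.9956,.0932]);C=np.array([.486,-.008])
for n,x,y,z in(('pot button',490,129,.044),('pot lid edge',491,139,.03),('anvil',551,137,.028),('small top',646,124,.042),('wide top',644,138,.022),('knob top',740,97,.079)):
    p=at(t,*s(x,y),z);print(n,p,'mat x,y',((p-C)@X).round(4),((p-C)@Y).round(4))"
```

```text
pot button [ 0.5029 -0.1836] mat x,y 0.0005 -0.1764
pot lid edge [ 0.5036 -0.184 ] mat x,y 0.0011 -0.1769
anvil [ 0.4939 -0.1154] mat x,y -0.0021 -0.1077
small top [ 0.4819 -0.0053] mat x,y -0.0038 0.0031
wide top [ 0.4827 -0.0079] mat x,y -0.0033 0.0004
knob top [0.4746 0.1013] mat x,y -0.0012 0.1099
```

All within tolerance. Handing in.

```bash
python3 -c "
from cell import robot
print(robot.finish_job())"
```

```text
the job is handed in; nothing more can be done
None
```

The bench is set out as asked, and I handed the job in at about 28.6 s of the 93 s allowed. The hand-in call gave no verdict.

The wide tin, small tin and oil pot went into place first. The glass dust cover went on last: I lowered it in sub-millimetre steps until the force sensor showed contact, then let go.

My last check was by camera ray, worked from pixel positions read off the scene picture by eye, so good to a few mm:

| Check | Measured | Allowed |
|---|---|---|
| Wide tin from mat centre | x −3 mm, y 0 mm | 15 mm each way |
| Small tin from wide tin centre | about 3 mm | 10 mm |
| Oil pot off the row line | about 1 mm | 15 mm |
| Oil pot to anvil, centre to centre | about 68 mm (gap about 26 mm) | 52–82 mm |
| Dust cover knob from movement centre | about 1 mm | 16 mm |

In the final pictures the placed things stand upright and the gripper is clear of them. The loupe shows standing there, but I didn't measure it. The blower isn't in the last picture; it was standing in the scene while the cover was being carried, and no move after that went near it.

- **Disagreement between views:** an oblique wrist-camera reading put the wide tin about 9 mm off. The scene camera, and the top view after stacking, showed it centred, so I went with those.
- **Force spike:** setting the wide tin down pressed it on the mat with about 31 N for a moment, below the 40 N limit for the arm and gripper body.

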